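# Clamp a tube mandrel until its slip clutch lets go

### The job

Tighten the blue-knobbed crank on its tube: turn it clockwise (seen from above) until the jaws bite and its slip clutch lets go, so that the crank visibly slips past the steel collar, then stop; it must not slip more than an eighth of a turn. Let go and leave the mandrel tight. The yellow-knobbed one is already done: leave it and everything else on the bench alone.

Things in the scene. Friction and masses are not known exactly. Their poses are not given: they have to be found in the camera images.
- blue_knob (a point): centre of the blue hand knob of a crank: upright, round, 26 mm diameter, 56 mm tall (28 mm above and below this point), free to spin on its own pin; 90 mm from the vertical turning axis of the crank. The flat crank arm (22 mm wide, 10 mm thick, reaching 12 mm past the knob) lies just under the knob, its top about 29 mm below this point
- blue_axis (a point): point on the fixed vertical turning axis of the blue crank, level with the middle of its knob. Below it: a black hub (36 mm diameter, top 22 mm below this point), a steel collar (72 mm diameter, top 42 mm below), and an upright brown tube stub (60 mm diameter) clamped in a low dark vice (220 x 110 mm, 75 mm high) fixed to the bench
- blue_drawbar (a joint): turn of the steel collar (drawbar) in rad, growing clockwise seen from above (tightening); turning drags with about 0.3 N m; at 2.0 the mandrel jaws bite in the tube and it turns no further. At the start it stands between 0.5 and 1.4.
- blue_clutch (a joint): slip of the crank over the steel collar in rad: it keeps its value while crank and collar turn together, and grows as the crank slips on clockwise past the collar, which takes 1.2 N m (13 N at the knob). Turning the crank counter-clockwise turns the collar back instead. White marks on collar and hub part as it slips. 0 at the start; 0.08 to 0.8 is a good end.
- yellow_knob (a point): the same on the finished tube beside it: centre of the yellow hand knob of a crank: upright, round, 26 mm diameter, 56 mm tall (28 mm above and below this point), free to spin on its own pin; 90 mm from the vertical turning axis of the crank. The flat crank arm (22 mm wide, 10 mm thick, reaching 12 mm past the knob) lies just under the knob, its top about 29 mm below this point
- yellow_axis (a point): point on the fixed vertical turning axis of the yellow crank, level with the middle of its knob. Below it: a black hub (36 mm diameter, top 22 mm below this point), a steel collar (72 mm diameter, top 42 mm below), and an upright brown tube stub (60 mm diameter) clamped in a low dark vice (220 x 110 mm, 75 mm high) fixed to the bench
- offcut_mid (a point): middle of a loose brown tube offcut standing on end, 60 mm diameter, 60 mm tall
- spanner_grip (a point): grip of a steel spanner lying beyond the vices
- driver_grip (a point): grip of an orange screwdriver lying beyond the vices
- brush_grip (a point): grip of a brush lying at the left
- can_mid (a point): middle of a standing green-banded can, 60 mm diameter, 150 mm tall
- tray_mid (a point): middle of a grey tray of small parts, 120 x 160 mm, 35 mm high
- jaw_mid (a point): middle of a loose steel jaw block, 50 x 28 mm, 47 mm high

How it is judged:
By the outcome, as a careful person would: the job done as asked, in the order asked, and still so for the second after the job is handed in, with the robot touching nothing.
It also fails if it takes over 38 s, if anything falls off the work surface, if the arm or the gripper's body presses on something with over 40 N, if the wrist force passes 120 N, or if a joint passes its speed limit or range.

### The arm

A 6-joint arm with a two-finger parallel gripper is mounted at the origin on the work surface. World frame = base frame: x ahead of the robot, y to its left, z up, the work surface at z = 0. Lengths are in mm, angles in rad, forces in N, time in s.
With the tool pointing down it reaches from about 400 to 925 mm from the base axis. Payload 12.5 kg.
Tool frame: the origin (TCP) lies between the finger pads; the fingertips stand 14 mm ahead of it and the grasp point (between the pads) lies 5 mm behind it; x points along the fingers, y is the direction in which the jaws open and shut, and the axes are right-handed (so a half turn about x gives the same grasp; the last joint's range is limited). The gripper opens to 95 mm and grips with 3 to 60 N. Pads are 20 mm wide; open, the fingers measure 119 mm over their backs; the gripper's body (75 mm by 180 mm) begins 59 mm behind the grasp point.
Start: joints at [-1.416, 0.491, 1.559, -0, 1.092, -0.106], TCP at [161.181, -603.876, 228.661] pointing down, gripper open.
Joint ranges: [-3.1, 3.1], [-0.84, 2.19], [0.05, 2.79], [-1.13, 4.28], [0.06, 2.93], [-2.69, 2.69]. Speed limits (rad/s): [2.22, 2.22, 2.79, 3.14, 3.14, 3.14].

### API

Orientations are given as [roll, pitch, yaw] about the fixed x, y, z axes, in that order (R = Rz(yaw) Ry(pitch) Rx(roll)).
In Python, from cell import env, cams gives the robot as it stands.
- The arm moves only by the tool carry_out, never from a script. Its arguments are lists of equal length, an entry for each row: "grip": the closure, from -1 (fully open) to 1 (shut); "linear": the shift along the tool's x, y, z scaled (see below), a list of three; "turn": the turn about the tool's x scaled (see below). In form: {"grip": [grip, ...], "linear": [[tx, ty, tz], ...], "turn": [turn, ...]}. A call has 1 to 5 rows; each row shifts and turns the commanded pose from where the row before left it, along the tool's axes as they then stand; what a row does not reach is not made up. The controller multiplies each number of a shift by 0.5 m and each number of a turn by 180 degrees. A row lasts 1/10 s, in which the tool goes at most 50 mm and 8.59 degrees, less where a joint would pass 70% of its speed; a pose out of reach is approached as far as the arm can. A call with a number of a shift or a turn outside -1 to 1 is refused whole. A call with a gripper value outside its range is refused whole. The fingers move at their own pace and stop on an object; the grip force is fixed at half the most. Time passes only in rows, so rows that do not move let the fingers close. It gives the time, the measured TCP pose, the force and the opening at its end, in the units of the state.
- env.state(): the state, without advancing time (a new reading comes with each control period).
- cams.read_camera(name): name is "scene" or "side" or "wrist"; returns the picture (420x560x3 uint8, blue, green, red); there is no depth.
- cams.camera_info(name): a dict with "fx", "fy", "cx", "cy" (pixels), "view" (4x4, takes a point from world to camera coordinates). Camera axes: x right, y down, z forward; pixel columns grow to the right and rows downward; lengths in mm; the calibration is good to about 2 mm. A picture is of the moment at which its call begins: read the wrist's pose just before it. camera_info takes no time and is no camera call; for the wrist camera it gives the pose at the moment of the call.
- env.job_done(): hands the job in, once; it reports no verdict.
The state is a dict: "t": time; "joints": joint angles; "qvel": joint speeds; "tau": joint torques, N m; "eef_pos": TCP position; "tcp_rot": TCP orientation; "ft_force": force on the tool from outside, world axes, zero at the start; "moment": the same for the moment, N m; "opening": opening from 0.0 (shut) to 1.0 (fully open).
Only numpy, scipy, OpenCV 4.12 (cv2) and the standard library are available. Lean on these libraries where they do the work, as an engineer would, in place of code of your own. Each camera call takes 0.05 s, during which the arm holds its last target. There are 200 camera calls.

## Working session

There is one attempt and no reset: what is moved stays moved. The work goes in short steps, Python scripts to look and compute and a tool call to move; the robot and the scene stay as the last step left them, time stands still between calls to the robot, and variables do not carry over. Pictures are saved under pics/ and viewed, about 8 in all and at most 12, crops included, and the job is handed in when it is done.

Besides the shell and the picture viewer there is one more tool, called after "Call:" as a command line: name --pt "numbers of a row" for each row, then --argument value for the rest. carry_out: Moves the arm, as the interface text tells. Shifts and turns lie within -1 to 1; 1 stands for 0.5 m of shift or 180 degrees of turn. Its arguments: {"type":"object","properties":{"grip":{"type":"array"},"linear":{"type":"array"},"turn":{"type":"array"}},"required":["grip","linear","turn"]}

```bash
mkdir -p pics; ls; python3 - <<'E'
from cell import env,cams
import cv2
s=env.state();print(s)
for n in("scene","side"):
    cv2.imwrite(f"pics/{n}0.png",cams.read_camera(n));i=cams.camera_info(n);print(n,i)
E
```

```text
pics
{'t': 0.0, 'joints': array([-1.41560832e+00,  4.91538826e-01,  1.55945262e+00, -2.04513731e-05,
        1.09171747e+00, -1.05597152e-01]), 'qvel': array([-2.18710349e-04,  9.85379914e-04, -9.86826133e-04,  4.93458245e-04,
        1.48856187e-03,  6.55777661e-05]), 'tau': array([-1.30851407e-03, -6.12651873e+01, -2.58185077e+01,  6.91707619e-02,
        4.82239947e-02, -1.48829340e-04]), 'eef_pos': array([ 161.13202354, -603.62816289,  228.07353558]), 'tcp_rot': array([-1.66014566,  1.56967992,  1.74224158]), 'ft_force': array([-0.08757971, -0.60417576,  0.47703249]), 'moment': array([-0.03554047, -0.0124133 ,  0.00449097]), 'opening': 0.9973235895214108}
scene {'fx': 402.0072374425997, 'fy': 402.0072374425997, 'cx': 272.1467762650615, 'cy': 208.4726891183874, 'view': array([[ 5.43845281e-01,  8.39111521e-01, -1.11429566e-02,
        -3.04936661e+02],
       [ 5.27100342e-01, -3.51896420e-01, -7.73520613e-01,
        -1.94114787e+02],
       [-6.52991225e-01,  4.14802079e-01, -6.33673177e-01,
         1.48634425e+03],
       [ 0.00000000e+00,  0.00000000e+00,  0.00000000e+00,
         1.00000000e+00]])}
side {'fx': 387.4558202019362, 'fy': 387.4558202019362, 'cx': 275.00846142871455, 'cy': 211.54684000529505, 'view': array([[-9.23143708e-01, -3.84344343e-01, -9.22605709e-03,
         4.78950052e+02],
       [-2.16664854e-01,  5.39924194e-01, -8.13349990e-01,
         2.40670959e+02],
       [ 3.17587839e-01, -7.48839963e-01, -5.81701534e-01,
         1.11125691e+03],
       [ 0.00000000e+00,  0.00000000e+00,  0.00000000e+00,
         1.00000000e+00]])}
```

View pics/scene0.png

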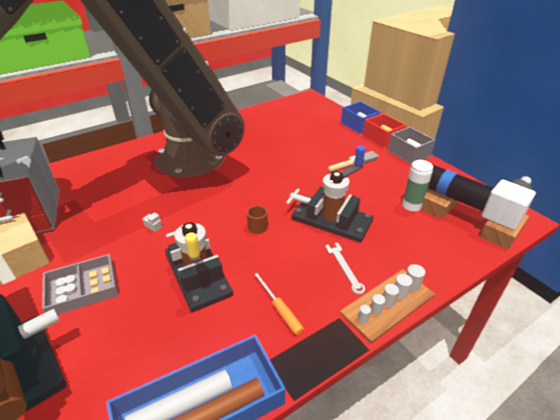

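View pics/side0.png

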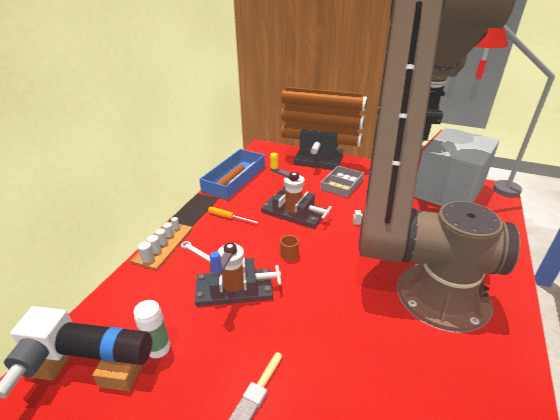

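Scene: blue knob at about (360,156), hub about (337,177). Side: knob (216,263), hub about (231,248). I'll triangulate, with zoomed crops.

```bash
cat > h.py <<'E'
from cell import env,cams
import cv2,numpy as np
def P(n):
    i=cams.camera_info(n);K=np.array([[i['fx'],0,i['cx']],[0,i['fy'],i['cy']],[0,0,1]]);return K@i['view'][:3]
def tri(a,b):
    X=cv2.triangulatePoints(P('scene'),P('side'),np.array(a,float),np.array(b,float));return (X[:3]/X[3]).ravel()
def proj(n,X):
    p=P(n)@np.append(X,1);return p[:2]/p[2]
def ray(n,uv,z):  # intersect with height z
    M=P(n);A=np.array([M[0]-uv[0]*M[2],M[1]-uv[1]*M[2]]);return np.append(np.linalg.solve(A[:,:2],-A[:,3]-A[:,2]*z),z)
E
python3 - <<'E'
from h import *
out=[]
for n,(u,v) in (('scene',(345,180)),('side',(230,265))):
    im=cv2.imread(f'pics/{n}0.png')
    c=im[v-45:v+45,u-45:u+45]
    hsv=cv2.cvtColor(c,cv2.COLOR_BGR2HSV)
    m=cv2.inRange(hsv,(105,120,60),(130,255,255))
    k,l,st,ce=cv2.connectedComponentsWithStats(m)
    for s,e in zip(st[1:],ce[1:]):
        if s[4]>20: print(n,s[:2]+[u-45,v-45],s[2:],e+[u-45,v-45])
    out.append(cv2.resize(c,(400,400),interpolation=cv2.INTER_CUBIC))
cv2.imwrite('pics/z0.png',np.hstack(out))
E
```

```text
scene [355 146] [ 10  20 133] [359.5037594  155.19548872]
side [210 252] [ 10  20 116] [214.24137931 259.87931034]
```

View pics/z0.png

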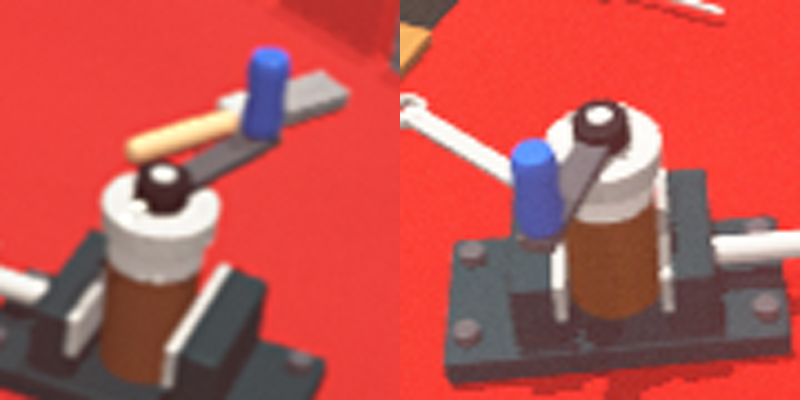

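Zoomed: knob centre at scene (359.9,156.2), side (215.8,262.5). Hub cap at scene (336.7,174.6), side (230.2,246.6).

```bash
python3 - <<'E'
from h import *
k=tri((359.9,156.2),(215.8,262.5));h=tri((336.7,174.6),(230.2,246.6))
print(k,h,np.hypot(*(k-h)[:2]),np.degrees(np.arctan2(*(k-h)[1::-1])))
for n in('scene','side'):print(proj(n,k),proj(n,h))
# white collar-top outline check + yellow
hz=k[2]-42
a=h.copy();a[2]=hz
for n in('scene','side'):
    print(n,[np.round(proj(n,a+36*np.array([np.cos(t),np.sin(t),0])),1).tolist() for t in np.arange(4)*np.pi/2])
print(env.state()['t'])
E
```

```text
[557.54250048 293.61588963 185.85996511] [566.67321049 204.41462998 163.16001971] 89.66735519474342 95.84448477685847
[358.73284174 155.88876508] [335.48659692 174.20834094]
[214.36635588 262.87959652] [228.86556857 247.03560386]
scene [[343.5, 186.4], [344.8, 175.8], [326.6, 173.9], [324.6, 184.3]]
side [[217.8, 249.2], [223.0, 260.8], [241.3, 255.8], [235.5, 244.4]]
0.1
```

```bash
cat >> h.py <<'E'
from scipy.spatial.transform import Rotation as Ro
AX=np.array([566.7,204.4]);ZT=186.
def rep():
    s=env.state();R=Ro.from_euler('xyz',s['tcp_rot']).as_matrix()
    return s,R
def plan(target,yang):
    """shift (tool units) and turn to put TCP at target, with tool y at heading yang (deg, mod 180)"""
    s,R=rep();d=R.T@(np.array(target)-s['eef_pos'])
    cur=np.degrees(np.arctan2(R[1,1],R[0,1]));w=(yang-cur+90)%180-90
    print('t',s['t'],'tcp',s['eef_pos'].round(1),'yhead',round(cur,1),'q',s['joints'].round(2),'open',round(s['opening'],3))
    print('shift mm tool',d.round(1),'units',(d/500).round(4),'turn deg',-w.round(2),'units',(-w/180).round(4))
E
python3 - <<'E'
from h import *
s,R=rep();print(R.round(3))
plan([557.5,293.6,260],5.8)
plan([557.5,293.6,260],-84.2)
E
```

```text
[[-0.     0.258 -0.966]
 [ 0.001 -0.966 -0.258]
 [-1.    -0.001 -0.   ]]
t 0.1 tcp [ 161.1 -603.7  228.1] yhead -75.1 q [-1.42  0.49  1.56 -0.    1.09 -0.11] open 1.004
shift mm tool [ -31.1 -764.8 -614.3] units [-0.0622 -1.5295 -1.2287] turn deg -80.86 units -0.4492
t 0.1 tcp [ 161.1 -603.7  228.1] yhead -75.1 q [-1.42  0.49  1.56 -0.    1.09 -0.11] open 1.004
shift mm tool [ -31.1 -764.8 -614.3] units [-0.0622 -1.5295 -1.2287] turn deg 9.14 units 0.0508
```

Call:
carry_out --grip '[-1, -1, -1, -1, -1]' --pt "-0.012 -0.053 -0.074" --pt "-0.012 -0.053 -0.074" --pt "-0.012 -0.053 -0.074" --pt "-0.012 -0.053 -0.074" --pt "-0.012 -0.053 -0.074" --turn '[0, 0, 0, 0, 0]'

```text
t: 0.6
eef_pos: [306.5, -426.5, 258.7]
tcp_rot: [-1.362, 1.57, 2.04]
ft_force: [0.5, -0.2, 0.0]
opening: 1.001
```

Call:
carry_out --grip '[-1, -1, -1, -1, -1]' --pt "0 -0.053 -0.074" --pt "0 -0.053 -0.074" --pt "0 -0.053 -0.074" --pt "0 -0.053 -0.074" --pt "0 -0.053 -0.074" --turn '[0, 0, 0, 0, 0]'

```text
t: 1.1
eef_pos: [451.2, -250.8, 258.6]
tcp_rot: [-0.634, 1.571, 2.768]
ft_force: [0.4, -2.0, 0.1]
opening: 1.001
```

```bash
python3 -c "
from h import *
plan([557.5,293.6,260],5.8)"
```

```text
t 1.1 tcp [ 451.2 -250.8  258.6] yhead -75.1 q [-0.64  0.3   1.78 -0.    1.06  0.67] open 1.001
shift mm tool [  -1.4 -498.6 -243. ] units [-0.0028 -0.9971 -0.4861] turn deg -80.86 units -0.4492
```

Call:
carry_out --grip '[-1, -1, -1, -1, -1]' --pt "0 -0.083 -0.04" --pt "0 -0.083 -0.04" --pt "0 -0.083 -0.04" --pt "0 -0.083 -0.04" --pt "0 -0.083 -0.04" --turn '[0, 0, 0, 0, 0]'

```text
t: 1.6
eef_pos: [493.4, -24.3, 258.5]
tcp_rot: [0.008, 1.571, -2.873]
ft_force: [0.5, -0.5, 0.3]
opening: 0.995
```

Call:
carry_out --grip '[-1, -1, -1, -1, -1]' --pt "0 -0.083 -0.04" --pt "0 -0.083 -0.04" --pt "0 -0.083 -0.04" --pt "0 -0.083 -0.04" --pt "0 -0.083 -0.04" --turn '[0, 0, 0, 0, 0]'

```text
t: 2.1
eef_pos: [536.5, 202.1, 258.4]
tcp_rot: [0.42, 1.57, -2.461]
ft_force: [0.3, -0.5, -0.2]
opening: 0.999
```

Call:
carry_out --grip '[-1, -1, -1, -1, -1]' --pt "0 0 0" --pt "0 0 0" --pt "0 0 0" --pt "0 0 0" --pt "0 0 0" --turn '[-0.045, -0.045, -0.045, -0.045, -0.045]'

```text
t: 2.6
eef_pos: [536.4, 200.1, 258.3]
tcp_rot: [-0.616, 1.57, -2.784]
ft_force: [-0.5, 1.0, 0.1]
opening: 0.995
```

Call:
carry_out --grip '[-1, -1, -1, -1, -1]' --pt "0 0 0" --pt "0 0 0" --pt "0 0 0" --pt "0 0 0" --pt "0 0 0" --turn '[-0.045, -0.045, -0.045, -0.045, -0.045]'

```text
t: 3.1
eef_pos: [536.4, 200.1, 258.3]
tcp_rot: [-1.301, 1.57, -2.762]
ft_force: [-0.2, -0.2, -0.6]
opening: 0.999
```

```bash
python3 -c "
from h import *
plan([557.5,293.6,260],5.8)
i=cams.camera_info('wrist');print(i)
cv2.imwrite('pics/w1.png',cams.read_camera('wrist'))"
```

```text
t 3.1 tcp [536.4 200.1 258.3] yhead 6.3 q [ 0.24  0.39  1.65 -0.    1.1   0.13] open 0.999
shift mm tool [ -1.8  31.2 -90.7] units [-0.0035  0.0623 -0.1813] turn deg 0.47 units 0.0026
{'fx': 311.585715893625, 'fy': 311.585715893625, 'cx': 277.83309829996483, 'cy': 208.04139781231294, 'view': array([[ 9.93948512e-01,  1.09845186e-01,  6.24535185e-04,
        -5.55757368e+02],
       [ 1.05929016e-01, -9.59986468e-01,  2.59239318e-01,
         9.80024813e+01],
       [ 2.90757364e-02, -2.57604378e-01, -9.65812915e-01,
         4.55824378e+02],
       [ 0.00000000e+00,  0.00000000e+00,  0.00000000e+00,
         1.00000000e+00]])}
```

View pics/w1.png

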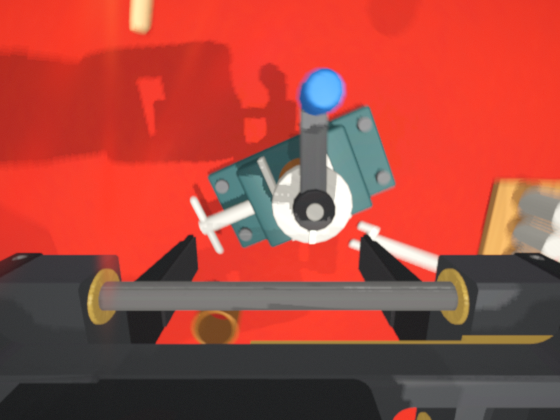

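Wrist view: knob top at about (322,89), hub centre (314,210), and white marks aligned near (311,237). I'll check these against the triangulated points.

```bash
python3 -c "
from h import *
k=ray('wrist',(322,89),214);h=ray('wrist',(314,210),164);print(k,h,np.hypot(*(k-h)[:2]),np.degrees(np.arctan2(*(k-h)[1::-1])))
m=ray('wrist',(311,237),148);print(m)
plan([k[0],k[1],260],5.8)"
```

```text
[552.38198704 296.24200413 214.        ] [566.48581934 207.42650588 164.        ] 89.92836490585934 99.02318234608217
[569.99807154 177.72933053 148.        ]
t 3.15 tcp [536.4 200.1 258.3] yhead 6.8 q [ 0.24  0.39  1.65 -0.    1.1   0.12] open 1.001
shift mm tool [ -1.8  27.2 -93.6] units [-0.0035  0.0544 -0.1872] turn deg 0.97 units 0.0054
```

Call:
carry_out --grip '[-1, -1, -1]' --pt "0 0.0295 -0.092" --pt "0 0.0295 -0.092" --pt "0 0 0" --turn '[0, 0, 0]'

```text
t: 3.45
eef_pos: [556.6, 298.8, 257.8]
tcp_rot: [-3.022, 1.57, 1.794]
ft_force: [-0.6, -0.9, -0.9]
opening: 1.0
```

```bash
sed -i 's/^AX=.*/AX=np.array([566.6,206.]);ZT=185./' h.py; python3 -c "
from h import *
plan([554.9,295.2,185],7.5)
i=cams.camera_info('wrist');im=cams.read_camera('wrist');cv2.imwrite('pics/w2.png',im);print(proj('wrist',[554.9,295.2,214]),proj('wrist',[566.6,206,164]))"
```

```text
t 3.45 tcp [556.6 298.8 257.8] yhead 5.9 q [0.39 0.47 1.5  0.   1.16 0.28] open 1.0
shift mm tool [72.8 -2.1  3.4] units [ 0.1456 -0.0041  0.0068] turn deg -1.56 units -0.0086
[275.12091576 236.81504006] [278.34840428 310.48477674]
```

View pics/w2.png

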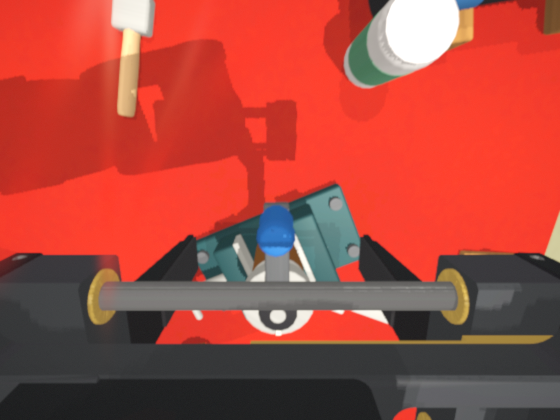

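Knob top (275,237) matches the prediction; the fingers straddle it. Descending, then closing to a loose cage (about 32 mm).

Call:
carry_out --grip '[-1, -1, -1, 0.3, 0.3]' --pt "0.05 -0.004 0.006" --pt "0.05 0 0" --pt "0.045 0 0" --pt "0 0 0" --pt "0 0 0" --turn '[-0.008, 0, 0, 0, 0]'

```text
t: 4.0
eef_pos: [554.8, 290.8, 186.6]
tcp_rot: [-0.932, 1.57, -2.376]
ft_force: [-0.3, 0.6, 0.2]
opening: 0.884
```

Call:
carry_out --grip '[0.3, 0.3, 0.3]' --pt "0 0 0" --pt "0 0 0" --pt "0 0 0" --turn '[0, 0, 0]'

```text
t: 4.3
eef_pos: [554.9, 291.5, 187.0]
tcp_rot: [1.72, 1.57, 0.278]
ft_force: [0.2, 0.3, -0.7]
opening: 0.636
```

```bash
cat >> h.py <<'E'
def arc(th,r=90):
    """plan to knob angle th, report tangential force/moment"""
    s,R=rep();d=s['eef_pos'][:2]-AX;a=np.arctan2(d[1],d[0]);t=np.array([np.sin(a),-np.cos(a)])
    print('angle',np.degrees(a).round(2),'r',np.hypot(*d).round(1),'F resist tang',-(s['ft_force'][:2]@t).round(2),'F rad',(s['ft_force'][:2]@d/np.hypot(*d)).round(2))
    T=np.radians(th);plan([AX[0]+r*np.cos(T),AX[1]+r*np.sin(T),ZT],th-90)
E
python3 -c "
from h import *
arc(90)"
```

```text
angle 97.8 r 86.3 F resist tang -0.26 F rad 0.28
t 4.3 tcp [554.9 291.5 187. ] yhead 7.4 q [ 0.38  0.53  1.6  -0.    1.    0.25] open 0.636
shift mm tool [ 2.  12.2 -3. ] units [ 0.004   0.0244 -0.0059] turn deg 7.37 units 0.041
```

Call:
carry_out --grip '[0.3, 0.3, 0.3, 0.3, 0.3]' --pt "0.004 0 -0.006" --pt "0 0 0" --pt "0 0 0" --pt "0 0 0" --pt "0 0 0" --turn '[0, 0, 0, 0, 0]'

```text
t: 4.8
eef_pos: [554.3, 294.5, 184.1]
tcp_rot: [-0.278, 1.571, -1.72]
ft_force: [0.4, 0.1, 0.5]
opening: 0.356
```

Call:
carry_out --grip '[0.3, 0.3, 0.3, 0.3, 0.3]' --pt "0 0.0125 0.0004" --pt "0 0.0125 0.0004" --pt "0 0.0125 0.0004" --pt "0 0.0125 0.0004" --pt "0 0.0125 0.0004" --turn '[0.022, 0.022, 0.022, 0.022, 0.022]'

```text
t: 5.3
eef_pos: [585.0, 293.3, 184.1]
tcp_rot: [-1.298, 1.569, -3.088]
ft_force: [-4.2, 0.5, 1.9]
opening: 0.349
```

```bash
python3 -c "
from h import *
arc(65)"
```

```text
angle 78.1 r 89.2 F resist tang 4.19 F rad -0.38
t 5.3 tcp [585.  293.3 184.1] yhead -12.6 q [0.36 0.58 1.53 0.   1.04 0.58] open 0.349
shift mm tool [-0.9 20.4  1.3] units [-0.0019  0.0408  0.0026] turn deg 12.43 units 0.069
```

Call:
carry_out --grip '[0.3, 0.3, 0.3]' --pt "0 0.0125 0.0004" --pt "0 0.0125 0.0004" --pt "0 0.0125 0.0004" --turn '[0.022, 0.022, 0.022]'

```text
t: 5.6
eef_pos: [602.8, 287.5, 184.1]
tcp_rot: [-1.26, 1.569, 3.025]
ft_force: [-4.2, 2.1, 2.0]
opening: 0.351
```

Call:
carry_out --grip '[0.3, 0.3]' --pt "0 0.0125 0.0004" --pt "0 0.0125 0.0004" --turn '[0.022, 0.022]'

```text
t: 5.8
eef_pos: [613.9, 281.7, 184.1]
tcp_rot: [-1.211, 1.57, 2.937]
ft_force: [-2.9, 2.1, 2.7]
opening: 0.352
```

```bash
python3 -c "
from h import *
arc(50)"
```

```text
angle 57.99 r 89.2 F resist tang 3.53 F rad 0.26
t 5.8 tcp [613.9 281.7 184.1] yhead -32.4 q [0.33 0.61 1.47 0.   1.07 0.9 ] open 0.352
shift mm tool [-0.9 12.5  0. ] units [-0.0018  0.025   0.    ] turn deg 7.63 units 0.0424
```

Call:
carry_out --grip '[0.3, 0.3]' --pt "0 0.0125 0.0004" --pt "0 0.0125 0.0004" --turn '[0.022, 0.022]'

```text
t: 6.0
eef_pos: [624.0, 274.3, 184.1]
tcp_rot: [-1.163, 1.57, 2.846]
ft_force: [-2.9, 1.9, 1.3]
opening: 0.349
```

Call:
carry_out --grip '[0.3, 0.3]' --pt "0 0.0125 0.0004" --pt "0 0.0125 0.0004" --turn '[0.022, 0.022]'

```text
t: 6.2
eef_pos: [633.1, 265.7, 184.1]
tcp_rot: [-1.185, 1.57, 2.686]
ft_force: [-3.1, 2.2, 1.3]
opening: 0.351
```

Call:
carry_out --grip '[0.3, 0.3]' --pt "0 0.0125 0.0004" --pt "0 0.0125 0.0004" --turn '[0.022, 0.022]'

```text
t: 6.4
eef_pos: [640.0, 256.9, 184.1]
tcp_rot: [-1.328, 1.567, 2.404]
ft_force: [-8.6, 11.6, 3.6]
opening: 0.35
```

Call:
carry_out --grip '[0.3, 0.3]' --pt "0 0.0125 0.0004" --pt "0 0.0125 0.0004" --turn '[0.022, 0.022]'

```text
t: 6.6
eef_pos: [646.2, 246.8, 184.1]
tcp_rot: [-1.363, 1.567, 2.231]
ft_force: [-6.8, 12.2, 2.2]
opening: 0.351
```

```bash
python3 -c "
from h import *
arc(18)"
```

```text
angle 27.14 r 89.4 F resist tang 13.93 F rad -0.52
t 6.6 tcp [646.2 246.8 184.1] yhead -64.0 q [0.27 0.63 1.43 0.   1.09 1.38] open 0.351
shift mm tool [-1.  14.3  0.2] units [-0.0019  0.0286  0.0005] turn deg 7.97 units 0.0443
```

The clutch let go between 42° and 35°, resisting with about 14 N. Two small rows more, then hold.

Call:
carry_out --grip '[0.3, 0.3, 0.3]' --pt "0 0.0125 0.0004" --pt "0 0.0125 0.0004" --pt "0 0 0" --turn '[0.022, 0.022, 0]'

```text
t: 6.9
eef_pos: [651.5, 234.6, 184.2]
tcp_rot: [-1.552, 1.568, 1.905]
ft_force: [-2.3, 8.7, 0.9]
opening: 0.353
```

```bash
python3 -c "
from h import *
arc(18)"
```

```text
angle 18.64 r 89.6 F resist tang 9.02 F rad 0.63
t 6.9 tcp [651.5 234.6 184.2] yhead -72.0 q [0.25 0.63 1.42 0.   1.09 1.5 ] open 0.353
shift mm tool [-0.8  1.  -0.4] units [-0.0017  0.002  -0.0007] turn deg 0.04 units 0.0002
```

Call:
carry_out --grip '[-0.4, -0.4, -0.4, -0.4, -0.4]' --pt "0 0 0" --pt "0 0 0" --pt "0 0 0" --pt "0 0 0" --pt "0 0 0" --turn '[0, 0, 0, 0, 0]'

```text
t: 7.4
eef_pos: [652.2, 233.0, 184.1]
tcp_rot: [1.188, 1.571, -1.637]
ft_force: [0.1, 0.0, -0.0]
opening: 0.682
```

Call:
carry_out --grip '[-0.4, -0.4, -0.4, -0.4, -0.4]' --pt "-0.03 0 0" --pt "-0.06 0 0" --pt "-0.09 0 0" --pt "-0.05 0 0.08" --pt "-0.05 0 0.08" --turn '[0, 0, 0, 0, 0]'

```text
t: 7.9
eef_pos: [575.4, 207.9, 326.1]
tcp_rot: [3.011, 1.569, 0.187]
ft_force: [0.3, 0.4, 0.6]
opening: 0.703
```

```bash
python3 -c "
from h import *
plan([500,200,300],0)
im=cams.read_camera('wrist');cv2.imwrite('pics/w3.png',im)
k=proj('wrist',[566.6,205,144]).round();print(k)
print(env.state()['ft_force'])"
```

```text
t 7.9 tcp [575.4 207.9 326.1] yhead -71.8 q [ 0.24  0.39  1.46 -0.    1.29  1.49] open 0.703
shift mm tool [ 26.  -16.   74.1] units [ 0.0519 -0.032   0.1482] turn deg -71.82 units -0.399
[278. 197.]
[2.39705197 0.52694924 7.30553392]
```

View pics/w3.png

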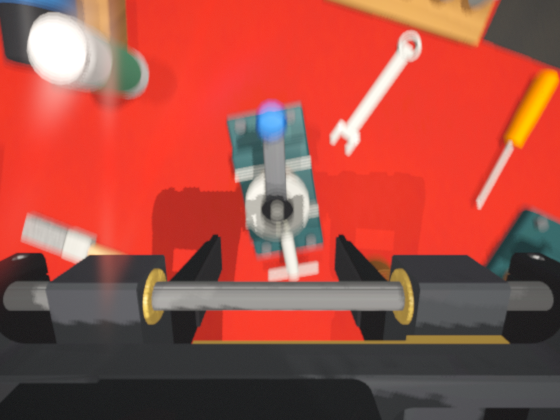

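The crank is released, knob at (272,121) and collar centre at (278,207). A settled close crop should show the marks.

Call:
carry_out --grip '[-0.4, -0.4, -0.4]' --pt "0 0 0.02" --pt "0 0 0" --pt "0 0 0" --turn '[0, 0, 0]'

```text
t: 8.25
eef_pos: [567.0, 205.2, 323.4]
tcp_rot: [0.013, 1.57, -2.811]
ft_force: [0.3, 0.8, -0.4]
opening: 0.703
```

```bash
python3 -c "
from h import *
im=cams.read_camera('wrist')
x,y=proj('wrist',[566.6,205,154]).round().astype(int);print(x,y)
k=cv2.imread('pics/w1.png')
c=[cv2.resize(a,(400,600),interpolation=cv2.INTER_CUBIC) for a in (k[60:255,249:379],im[y-95:y+50,x-48:x+49])]
cv2.imwrite('pics/w4.png',np.hstack(c))
hs=cv2.cvtColor(im,cv2.COLOR_BGR2HSV)[y-120:y,x-60:x+60];m=cv2.inRange(hs,(100,120,60),(130,255,255));n,l,s,e=cv2.connectedComponentsWithStats(m);i=1+s[1:,4].argmax();p=e[i]+[x-60,y-120];q=ray('wrist',p,208);print(p,q,np.degrees(np.arctan2(q[1]-205.5,q[0]-566.6)))"
```

```text
278 196
[271.03172738 104.01057579] [650.44184951 238.49499326 208.        ] 21.48154636485212
```

View pics/w4.png

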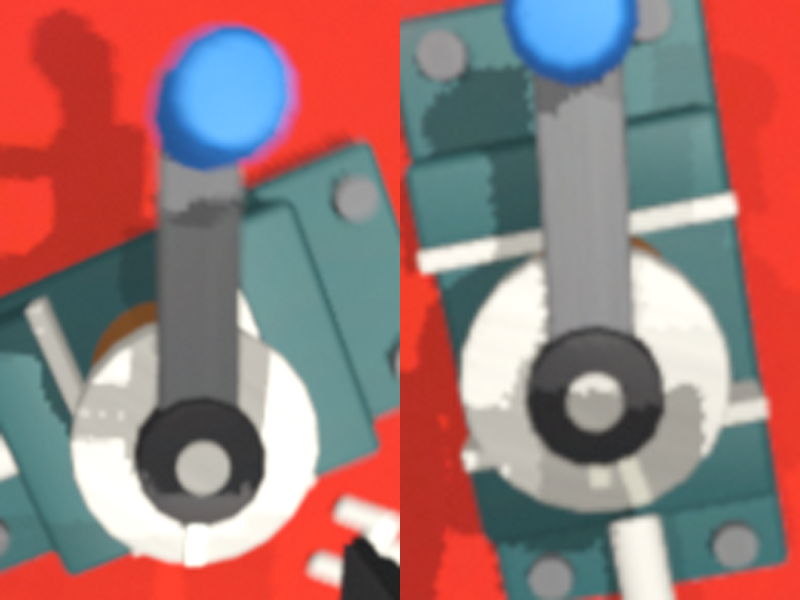

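The collar mark now trails the hub mark by about 25° (about 0.4 rad). At the start they were aligned. Handing in.

```bash
python3 -c "
from h import *
s=env.state();print(s['t'],s['ft_force']);print(env.job_done())"
```

```text
8.3 [-0.90400281 -0.12185314  0.60031957]
the job is handed in; nothing more can be done
None
```

I tightened the blue crank until its jaws bit and the clutch slipped, then opened the gripper and lifted clear. The job was handed in at 8.3 s, and no verdict came back.

- **Turning:** I turned the knob clockwise from about 97° to about 20° with the fingers held loosely around it. Resistance was about 3.5–4 N at first, then rose to about 14 N at 35–42°, which is where the jaws bit and the clutch let go. I went two small steps further and stopped.
- **Slip:** the white marks on collar and hub were aligned at the start. They are now about 25° (0.4 rad) apart in the wrist picture, against a good range of 0.08 to 0.8. The force readings and knob angle put it slightly lower, at about 0.3–0.4 rad.
- **After letting go:** the force on the tool was about zero and the gripper sat about 140 mm higher than when it turned the knob. The crank was still in its tightened position.
- **Everything else:** I did not touch the yellow crank or anything else on the bench, though I took no closing picture of the whole bench.
- **Disagreements:** my first two measurements of the knob and turning axis differed by 3–5 mm. I used values between them, which was close enough.

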